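# Take the lid temperature of a sample tin with a stick thermometer

### The arm

A 6-joint arm with a two-finger parallel gripper is mounted at the origin on the work surface. World frame = base frame: x ahead of the robot, y to its left, z up, the work surface at z = 0. Lengths are in m, angles in rad, forces in N, time in s.
With the tool pointing down it reaches from about 0.375 to 0.975 m from the base axis. Payload 3.8 kg.
Tool frame: the origin (TCP) lies at the very end of the fingers, on their centre line; the grasp point (between the pads) lies 19 mm behind it (robot.grip_point_offset is the distance from the TCP to the grasp point, in m); z points along the fingers, y is the line along which they close (so a half turn about z gives the same grasp; the last joint's range is limited). The gripper opens to 85 mm and grips with 20 to 120 N. Pads are 22 mm wide; open, the fingers measure 114 mm over their backs; the gripper's body (76 mm by 85 mm) begins 54 mm behind the grasp point. The pads swing forward as they close: fully open they stand 13 mm farther back than shut.
Start: joints at [-1.179, 0.264, 1.604, -0, 1.274, -0.037], TCP at [0.281, -0.614, 0.21] pointing down, gripper open.
Joint ranges: [-2.63, 2.63], [-0.94, 2.18], [0.31, 2.57], [-1.31, 4.45], [0, 2.66], [-2.55, 2.55]. Speed limits (rad/s): [2.57, 2.57, 3.14, 3.14, 3.14, 3.14].

### API

Orientations are given as a unit quaternion [w, x, y, z].
In Python, from station import robot gives the robot as it stands.
- The arm moves only by the shell command python3 -m creep 'ROWS' [FORCE]. ROWS is JSON, a list of rows, each an object of numbers: "dx", "dy", "dz": the shift along the tool's x, y, z in m; "ax", "ay", "az": the turn, a rotation vector about the tool's x, y, z in rad; "grip": the closure, from 0 (fully open) to 1 (shut). In form: [{"dx": .., "dy": .., "dz": .., "ax": .., "ay": .., "az": .., "grip": ..}, ...]. A call has 1 to 10 rows; each row shifts and turns the commanded pose from where the row before left it, along the tool's axes as they then stand; what a row does not reach is not made up. A row lasts 1/12 s, in which the tool goes at most 41.7 mm and 7.16 degrees, less where a joint would pass 70% of its speed; a pose out of reach is approached as far as the arm can. A call is refused whole if a number of a shift passes 0.0417 or a number of a turn 0.125, either way. A call with a gripper value outside its range is refused whole. The fingers move at their own pace and stop on an object; FORCE is the grip in N (left out, the last holds). Time passes only in rows, so rows that do not move let the fingers close. It gives the time, the measured TCP pose, the force, the opening and the grip force at its end, in the units of the state.
- robot.get_obs(): the state, without advancing time (a new reading comes with each control period).
- robot.snapshot(name): name is "side" or "top"; returns a dict with "img" (480x640x3 uint8, red, green, blue), "range_z" (480x640 float32, m along the optical axis (not along the pixel's ray), 0 where there is no reading), "vfov" (degrees; the focal length in pixels is half the picture's height over the tangent of half this angle, whatever the lens; pixels are square), "cx", "cy" (the principal point, pixels), "rvec" (rotation vector, rad) and "tvec" (3), from world to camera coordinates, as OpenCV has them. Camera axes: x right, y down, z forward; pixel columns grow to the right and rows downward; lengths in m; the calibration is good to about 2 mm. A picture is of the moment at which its call begins.
- robot.sign_off(): hands the job in; it is judged then, once.
The state is a dict: "time_s": time; "q": joint angles; "qd": joint speeds; "joint_efforts": joint torques, N m; "tool_pos": TCP position; "tool_rot": TCP orientation; "contact_force": force on the tool from outside, world axes, zero at the start; "moment": the same for the moment, N m; "finger_gap": opening from 0.0 (shut) to 1.0 (fully open); "gripper_force": force on a finger pad.
Only numpy, scipy, OpenCV 4.12 (cv2) and the standard library are available. Lean on these libraries where they do the work, as an engineer would, in place of code of your own. Each camera call takes 0.05 s, during which the arm holds its last target. There are 200 camera calls.

### The job

Draw the yellow stick thermometer out of its white jar and take the temperature of the tin with the blue ring drawn on its lid: hold the thermometer upright with its copper disc flat on the lid inside the ring, pressed down lightly so that the sprung disc gives part of its travel but is not driven right home. Keep it there, steady, for at least two seconds so the reading settles, and finish while still holding it so; leave the jar standing in its place and the tins, bottle and bowl where they are.

Things in the scene. Friction and masses are not known exactly. Their poses are not given: they have to be found in the camera images.
- thermometer: Loose yellow stick thermometer, 0.12 kg, 184 mm, disc down in the jar, leaning on its rim up to 15 deg. Origin: centre of the disc's lower face, spring relaxed; z along the stem to the handle's end. Handle z = 78 to 184 mm, 26 (x) by 20 mm (y), display on -y face; out of the jar from z = 105 mm up. Collar z = 68 to 78 mm, steel stem 6 mm thick below. Centre of mass near z = 120 mm.
- disc (a point): Centre of the lower face of the copper sensor disc (14 mm across, 4 mm thick, flat) at the thermometer's lower end; z axis along the stem towards the handle. It rides up with the spring when pressed.
- sensor (a joint): Spring travel of the disc into the stem, in m: 0 relaxed, 0.008 fully driven in. Spring force on the disc is about 1.8 N at the first movement, plus 0.5 N per mm: 3.8 N at half travel, 5.8 N at the end, then a hard stop.
- jar: Loose white ceramic jar, 110 mm tall, 54 mm outer diameter on a foot 68 mm across, straight bore 44 mm across, wall 5 mm, inner floor 8 mm above the bench, 0.5 kg. Origin: centre of its underside, z up.
- tin: Loose round food tin holding the sample, 99 mm across, 0.45 kg, the one with a blue ring on its lid. Steel lid flat, 60 mm above the bench; a seam bead round its edge stands 3 mm higher. Origin: centre of its underside, z up.
- spot (a point): Centre of the blue felt-pen ring on the lid's surface (ring 28 mm inner, 38 mm outer diameter; its centre 22 mm from the lid's centre along the tin's x), z up.
- plain_tin: Second loose tin, the same but without a ring: leave alone. Origin: centre of its underside.
- bottle: Loose amber bottle, 56 mm across, 125 mm tall: leave alone. Origin: centre of its underside.
- bowl: Loose small white bowl, 84 mm across, 34 mm tall: leave alone. Origin: centre of its underside.

How it is judged:
On the way, in this order (a step that is already met when the one before it is completed fails the run):
1. the thermometer is drawn clear of the jar in the gripper (z of disc in the frame of jar above 0.112 m and contact force between the fingers and thermometer above 2 N and contact force between thermometer and jar below 0.1 N), for 0.1 s.
2. the disc is held lightly inside the ring, thermometer upright, for two seconds (horizontal distance between disc and spot below 0.007 m and angle between thermometer's own z axis and vertical below 0.12 rad and value of joint sensor between 0.001 and 0.0075 m and contact force between thermometer and tin between 1 and 8 N and contact force between the fingers and thermometer above 2 N and linear speed of thermometer below 0.02 m/s), for 1.8 s.
At the end, for the whole second after the job is handed in: Still gripped, upright within 7 deg and still, disc centre within 7 mm of the ring's centre, disc pressed in 1 to 7.5 mm with under 8 N on the tin; jar upright within 50 mm of its start, tins, bottle and bowl within 20 mm of theirs (all of step 2 and contact force between thermometer and jar below 0.1 N and angle between jar's own z axis and vertical below 0.1 rad and distance of jar from where it was at the start of the episode below 0.05 m and distance of each of tin, plain_tin, bottle, bowl from where it was at the start of the episode below 0.02 m); the arm keeps its last pose, push and grip.
It fails at once if the thermometer is driven hard against the marked tin (over 15 N) (contact force between thermometer and tin above 15 N).
It fails at once if the jar is knocked over (angle between jar's own z axis and vertical above 0.5 rad).
It fails at once if a tin, the bottle or the bowl is shifted by more than 20 mm (distance of any of tin, plain_tin, bottle, bowl from where it was at the start of the episode above 0.02 m).
It also fails if it takes over 45 s, if anything falls off the work surface, if the arm or the gripper's body presses on something with over 40 N, if the wrist force passes 120 N, or if a joint passes its speed limit or range.

## Working session

There is one attempt and no reset: what is moved stays moved. The work goes in short steps, Python scripts to look and compute and a shell command to move; the robot and the scene stay as the last step left them, time stands still between calls to the robot, and variables do not carry over. Pictures are saved under pics/ and viewed, at most 10 in all, crops included, and the job is handed in when it is done.

```bash
mkdir -p pics; ls; cat > h.py <<'E'
import numpy as np, cv2
from station import robot
def snap(n):
    s=robot.snapshot(n); R=cv2.Rodrigues(np.array(s['rvec'],float))[0]; t=np.array(s['tvec'],float).ravel()
    f=240/np.tan(np.radians(s['vfov'])/2); s.update(R=R,t=t,f=f,C=-R.T@t); return s
def cloud(s):
    v,u=np.mgrid[:480,:640]; z=s['range_z'].astype(float)
    P=np.stack([(u-s['cx'])/s['f']*z,(v-s['cy'])/s['f']*z,z],-1)
    W=(P-s['t'])@s['R']; W[z<=0]=np.nan; return W
def ray(s,u,v):
    d=np.array([(u-s['cx'])/s['f'],(v-s['cy'])/s['f'],1])@s['R']; return s['C'],d/np.linalg.norm(d)
def plane(s,u,v,h):
    C,d=ray(s,u,v); return C+d*(h-C[2])/d[2]
def proj(s,p):
    c=s['R']@np.asarray(p,float)+s['t']; return c[:2]/c[2]*s['f']+[s['cx'],s['cy']]
E
python3 - <<'E'
from h import *
for n in('side','top'):
    s=snap(n); cv2.imwrite(f'pics/{n}0.png',s['img'][:,:,::-1]); print(n,s['C'].round(3),s['f'],s['cx'],s['cy'],s['R'][2].round(3))
print(robot.get_obs())
E
```

```text
pics
side [0.479 0.762 0.761] 519.0830697919715 316.5770691881484 236.29454702764883 [ 0.149 -0.72  -0.678]
top [0.448 0.019 0.868] 447.14765270033644 313.22301189822554 241.0863896020705 [ 0.223 -0.021 -0.975]
{'time_s': 0.1, 'q': array([-1.17887678e+00,  2.64702078e-01,  1.60523854e+00,  2.84920890e-05,
        1.27371812e+00, -3.68979527e-02]), 'qd': array([ 0.00041801, -0.00100631, -0.00452937,  0.00181357,  0.00133503,
        0.00040479]), 'joint_efforts': array([ 8.28764660e-04, -5.16708076e+01, -3.68590736e+01, -4.97930819e-05,
        6.33009797e-03, -1.62198063e-05]), 'tool_pos': array([ 0.28039932, -0.61322334,  0.20856964]), 'tool_rot': array([-1.01921072e-03,  9.77102734e-01,  2.12765552e-01, -1.69010351e-04]), 'contact_force': array([-0.26104183,  0.27703987,  0.02158394]), 'moment': array([-0.04384282, -0.02176178, -0.00824814]), 'gripper_force': 0.0, 'finger_gap': 0.9962416067412185}
```

View pics/side0.png

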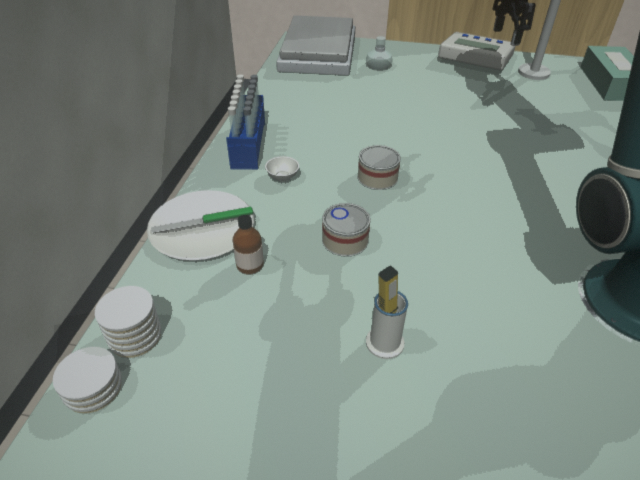

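View pics/top0.png

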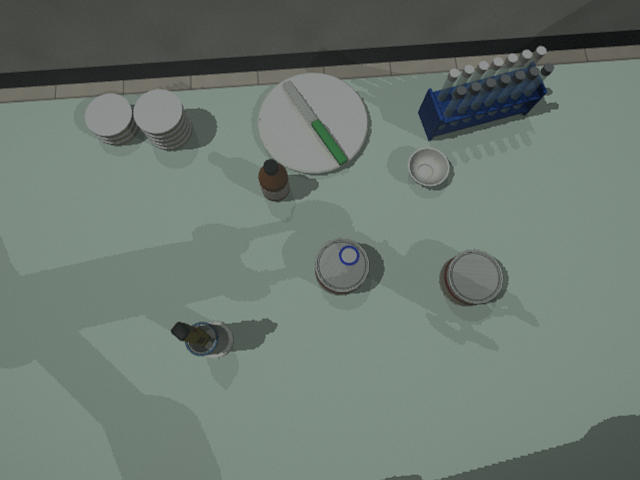

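The side view shows the jar at about (388,320) with the handle's black end at (388,272), and the ring at (340,213). In the top view the handle's end is at (182,328), the jar rim at (202,340) and the ring at (348,256).

```bash
python3 - <<'E'
from h import *
S={n:snap(n) for n in('side','top')}
rois={'side':dict(ring=(325,200,355,225),th=(372,262,412,315)),'top':dict(ring=(335,243,362,270),th=(165,315,225,360))}
def tri(a,b):
    (C1,d1),(C2,d2)=a,b
    A=np.c_[d1,-d2]; k=np.linalg.lstsq(A,C2-C1,rcond=None)[0]; p,q=C1+k[0]*d1,C2+k[1]*d2
    return (p+q)/2,np.linalg.norm(p-q)
ringpx={}
for n,s in S.items():
    W=cloud(s); hsv=cv2.cvtColor(s['img'],cv2.COLOR_RGB2HSV)
    x0,y0,x1,y1=rois[n]['ring']; h=hsv[y0:y1,x0:x1]
    m=((h[...,0]>105)&(h[...,0]<135)&(h[...,1]>90)).astype(np.uint8)
    pts=np.argwhere(m)[:,::-1]+[x0,y0]; e=cv2.fitEllipse(cv2.convexHull(pts.astype(np.float32)))
    ringpx[n]=e[0]; print(n,'ring',e,m.sum(),'plane60',plane(s,*e[0],.06).round(4),'depth med',np.nanmedian(W[pts[:,1],pts[:,0]],0).round(4))
    x0,y0,x1,y1=rois[n]['th']; h=hsv[y0:y1,x0:x1]; w=W[y0:y1,x0:x1]
    m=(h[...,0]>15)&(h[...,0]<32)&(h[...,1]>110)
    p=w[m]; p=p[~np.isnan(p[:,0])&(p[:,2]>.1)]; print(' yellow',len(p),p.min(0).round(3),p.max(0).round(3))
    c=np.median(p,0); print(' med',c.round(4))
    allp=w.reshape(-1,3); k=allp[:,2]>.118
    for z in np.arange(.11,.2,.01):
        q=allp[(abs(allp[:,2]-z)<.005)&(~np.isnan(allp[:,0]))]
        if len(q): print('  z%.3f n%d mean'%(z,len(q)),q.mean(0).round(4),q.min(0).round(3),q.max(0).round(3))
    cv2.imwrite(f'pics/{n}_c.png',cv2.resize(s['img'][y0-15:y1+45,x0-20:x1+20,::-1],None,fx=6,fy=6,interpolation=cv2.INTER_CUBIC))
print('ring tri',tri(ray(S['side'],*ringpx['side']),ray(S['top'],*ringpx['top'])))
a=cv2.imread('pics/side_c.png');b=cv2.imread('pics/top_c.png'); H=590
f=lambda i:cv2.resize(i,None,fx=min(395/i.shape[1],H/i.shape[0]),fy=min(395/i.shape[1],H/i.shape[0]))
a,b=f(a),f(b); o=np.zeros((H,800,3),np.uint8); o[:a.shape[0],:a.shape[1]]=a;o[:b.shape[0],400:400+b.shape[1]]=b; cv2.imwrite('pics/pair.png',o)
E
```

```text
side ring ((339.3479309082031, 212.96554565429688), (11.047893524169922, 17.57823371887207), 92.46150207519531) 65 plane60 [ 0.6007 -0.0632  0.06  ] depth med [ 0.6005 -0.0641  0.06  ]
 yellow 301 [0.462 0.203 0.102] [0.492 0.226 0.186]
 med [0.4785 0.2186 0.1435]
  z0.110 n291 mean [0.47   0.2067 0.1103] [0.444 0.176 0.105] [0.498 0.228 0.115]
  z0.120 n66 mean [0.4753 0.2136 0.1201] [0.462 0.204 0.115] [0.49  0.221 0.125]
  z0.130 n68 mean [0.4758 0.2148 0.1304] [0.463 0.205 0.125] [0.49  0.222 0.135]
  z0.140 n69 mean [0.4767 0.2153 0.1403] [0.463 0.203 0.135] [0.491 0.222 0.145]
  z0.150 n75 mean [0.4778 0.2166 0.1502] [0.464 0.205 0.145] [0.492 0.223 0.155]
  z0.160 n71 mean [0.4781 0.2174 0.1601] [0.465 0.206 0.155] [0.493 0.224 0.165]
  z0.170 n75 mean [0.4792 0.2186 0.1697] [0.466 0.207 0.165] [0.493 0.225 0.175]
  z0.180 n79 mean [0.4805 0.2191 0.1798] [0.467 0.209 0.175] [0.496 0.226 0.185]
  z0.190 n205 mean [0.4816 0.2146 0.1907] [0.468 0.199 0.185] [0.496 0.227 0.194]
top ring ((348.78857421875, 255.04698181152344), (19.484983444213867, 20.293359756469727), 109.957313537
[... 282 characters left out ...]
[0.451 0.177 0.115] [0.491 0.206 0.125]
  z0.130 n33 mean [0.4737 0.1969 0.1296] [0.463 0.192 0.125] [0.49  0.206 0.135]
  z0.140 n34 mean [0.4727 0.1969 0.1402] [0.465 0.192 0.135] [0.488 0.204 0.145]
  z0.150 n40 mean [0.476  0.1991 0.1498] [0.465 0.193 0.145] [0.491 0.207 0.155]
  z0.160 n36 mean [0.4774 0.1994 0.1605] [0.466 0.194 0.155] [0.494 0.21  0.165]
  z0.170 n42 mean [0.4772 0.2009 0.17  ] [0.466 0.196 0.165] [0.495 0.211 0.175]
  z0.180 n52 mean [0.4804 0.2022 0.1803] [0.468 0.196 0.175] [0.495 0.211 0.185]
  z0.190 n240 mean [0.4819 0.2107 0.1914] [0.468 0.198 0.185] [0.496 0.226 0.195]
ring tri (array([ 0.60107711, -0.06200621,  0.06113452]), np.float64(0.0011042727709050034))
```

View pics/pair.png

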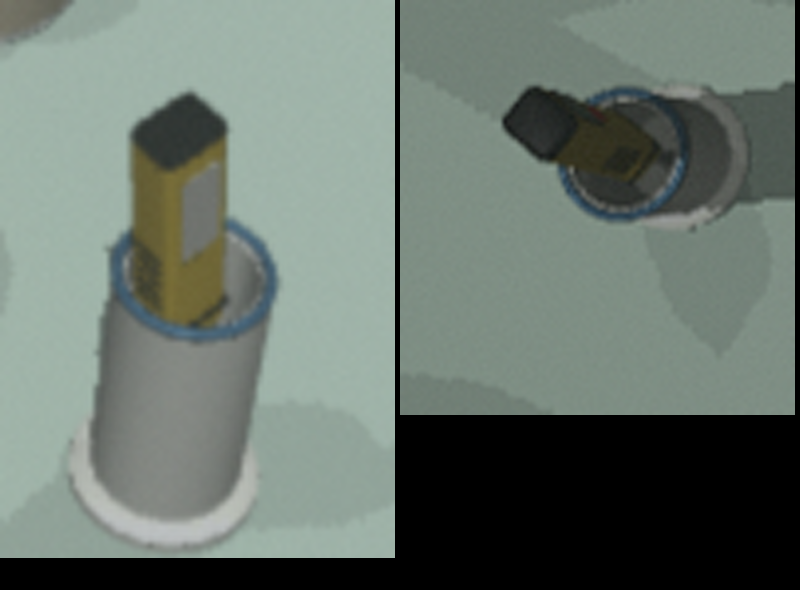

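The pair crop shows a handle leaning mildly, towards −x/+y in the top view, with the dark end cap at about (540,125) of the crop. The grey display patch is on the face towards the side camera's right, which is −x,+y. Next I fit the handle by slices and plan the grasp.

```bash
cat >> h.py <<'E'
from scipy.spatial.transform import Rotation as Ro
def tool():
    o=robot.get_obs(); w,x,y,z=o['tool_rot']; return np.array(o['tool_pos']),Ro.from_quat([x,y,z,w]),o
def goto(Rt,pt,p=None,R=None):
    if p is None: p,R,_=tool()
    rv=(R.inv()*Rt).as_rotvec(); print('turn',rv.round(4),'rows',np.degrees(np.linalg.norm(rv))/7.16,'then shift',Rt.inv().apply(pt-p).round(4))
E
python3 - <<'E'
from h import *
P=[]
for n in('side','top'):
    s=snap(n); w=cloud(s).reshape(-1,3); k=(abs(w[:,0]-.478)<.04)&(abs(w[:,1]-.21)<.04); P.append(w[k])
A=np.vstack(P); 
sl=[]
for z in np.arange(.125,.183,.006):
    q=A[abs(A[:,2]-z)<.004]; r=cv2.minAreaRect((q[:,:2]*1000).astype(np.float32)); sl.append([z,*r[0]]); print('z%.3f'%z,np.round(r[0],1),np.round(r[1],1),round(r[2],1))
sl=np.array(sl); fx=np.polyfit(sl[:,0],sl[:,1]/1000,1); fy=np.polyfit(sl[:,0],sl[:,2]/1000,1); print('slopes',fx,fy)
q=A[A[:,2]>.186]; 
for i,p in enumerate(P):
    c=p[p[:,2]>.187]; print('cap',i,len(c),c.mean(0).round(4),cv2.minAreaRect((c[:,:2]*1000).astype(np.float32)))
    u,sv,vt=np.linalg.svd(c-c.mean(0)); print('  normal',vt[2],sv[2]/np.sqrt(len(c)))
    j=p[abs(p[:,2]-.109)<.004]; print(' rim',cv2.minEnclosingCircle((j[:,:2]*1000).astype(np.float32)))
    j=p[(p[:,2]<.015)&(p[:,2]>.004)]; print(' foot',cv2.minEnclosingCircle((j[:,:2]*1000).astype(np.float32)))
E
```

```text
z0.125 [476.6 206.1] [27.6 21.3] 48.3
z0.131 [477.  206.7] [27.2 21.1] 47.3
z0.137 [477.4 207.5] [27.7 21.5] 47.3
z0.143 [478.2 207.5] [27.6 22.7] 45.1
z0.149 [478.9 207.8] [26.8 22.2] 48.5
z0.155 [479.5 208.8] [28.  22.7] 51.5
z0.161 [479.8 209.8] [27.3 22.8] 47.1
z0.167 [480.2 210.4] [28.1 22.8] 49.7
z0.173 [480.6 210.6] [27.  22.8] 48.0
z0.179 [481.  211.2] [27.9 23.1] 47.4
slopes [0.08537866 0.4659479 ] [0.09768708 0.19378797]
cap 0 186 [0.4818 0.214  0.1911] ((482.029541015625, 213.27090454101562), (26.43837547302246, 20.053730010986328), 47.842708587646484)
  normal [0.01308866 0.16117656 0.98683879] 0.0012689924687827462
 rim ((470.93731689453125, 200.96371459960938), 27.80494499206543)
 foot ((470.3136901855469, 201.41078186035156), 34.49159622192383)
cap 1 236 [0.4819 0.2109 0.1917] ((481.9619445800781, 211.49337768554688), (25.720619201660156, 19.90353775024414), 49.78034591674805)
  normal [0.05058685 0.0648817  0.99660992] 0.0015723385437302292
 rim ((471.0701599121094, 199.92750549316406), 27.690643310546875)
 foot ((475.59246826171875, 206.30039978027344), 46.28256607055664)
```

```bash
cat >> h.py <<'E'
E_=np.array([.482,.2118,.1917]); a_=np.array([.0854,.0977,1]); a_/=np.linalg.norm(a_)
def RT(a,az=np.radians(-42)):
    z=-a; y=np.array([np.cos(az),np.sin(az),0]); y-=z*(y@z); y/=np.linalg.norm(y)
    return Ro.from_matrix(np.c_[np.cross(y,z),y,z])
E
python3 - <<'E'
from h import *
print('yz tip',E_-a_*.184)
R=RT(a_); goto(R,E_+a_*(.122+.10-.184)); 
p,R0,_=tool(); print(R0.as_matrix().round(3)); up=RT(np.array([0,0,1.])); goto(up,np.array([.601,-.0625,.2]))
E
```

```text
yz tip [0.46641705 0.19397267 0.00922984]
turn [-0.029  -0.1271 -0.4084] rows 3.430825574056836 then shift [ 0.7443 -0.4025 -0.1176]
[[ 0.909  0.416 -0.   ]
 [ 0.416 -0.909  0.001]
 [ 0.    -0.001 -1.   ]]
turn [-8.000e-04 -2.000e-04 -4.089e-01] rows 3.2724412548261603 then shift [ 0.624  -0.1306  0.0093]
```

```bash
python3 -m creep '[{"ax":-0.0058,"ay":-0.0254,"az":-0.0817},{"ax":-0.0058,"ay":-0.0254,"az":-0.0817},{"ax":-0.0058,"ay":-0.0254,"az":-0.0817},{"ax":-0.0058,"ay":-0.0254,"az":-0.0817},{"ax":-0.0058,"ay":-0.0254,"az":-0.0817},{"dx":0.0248,"dy":-0.0134,"dz":-0.0039},{"dx":0.0248,"dy":-0.0134,"dz":-0.0039},{"dx":0.0248,"dy":-0.0134,"dz":-0.0039},{"dx":0.0248,"dy":-0.0134,"dz":-0.0039},{"dx":0.0248,"dy":-0.0134,"dz":-0.0039}]'
python3 -m creep '[{"dx":0.0248,"dy":-0.0134,"dz":-0.0039},{"dx":0.0248,"dy":-0.0134,"dz":-0.0039},{"dx":0.0248,"dy":-0.0134,"dz":-0.0039},{"dx":0.0248,"dy":-0.0134,"dz":-0.0039},{"dx":0.0248,"dy":-0.0134,"dz":-0.0039},{"dx":0.0248,"dy":-0.0134,"dz":-0.0039},{"dx":0.0248,"dy":-0.0134,"dz":-0.0039},{"dx":0.0248,"dy":-0.0134,"dz":-0.0039},{"dx":0.0248,"dy":-0.0134,"dz":-0.0039},{"dx":0.0248,"dy":-0.0134,"dz":-0.0039}]'
python3 -m creep '[{"dx":0.0248,"dy":-0.0134,"dz":-0.0039},{"dx":0.0248,"dy":-0.0134,"dz":-0.0039},{"dx":0.0248,"dy":-0.0134,"dz":-0.0039},{"dx":0.0248,"dy":-0.0134,"dz":-0.0039},{"dx":0.0248,"dy":-0.0134,"dz":-0.0039},{"dx":0.0248,"dy":-0.0134,"dz":-0.0039},{"dx":0.0248,"dy":-0.0134,"dz":-0.0039},{"dx":0.0248,"dy":-0.0134,"dz":-0.0039}]'
python3 - <<'E'
from h import *
goto(RT(a_),E_+a_*(.122+.10-.184))
E
```

```text
turn [-0.029  -0.1271 -0.4084] rows 3.430825574056836 then shift [ 0.7443 -0.4025 -0.1176]invalid input
invalid input
invalid input
```

```bash
python3 -m creep '[{"dx":0,"dy":0,"dz":0,"ax":-0.0058,"ay":-0.0254,"az":-0.0817,"grip":0},{"dx":0,"dy":0,"dz":0,"ax":-0.0058,"ay":-0.0254,"az":-0.0817,"grip":0},{"dx":0,"dy":0,"dz":0,"ax":-0.0058,"ay":-0.0254,"az":-0.0817,"grip":0},{"dx":0,"dy":0,"dz":0,"ax":-0.0058,"ay":-0.0254,"az":-0.0817,"grip":0},{"dx":0,"dy":0,"dz":0,"ax":-0.0058,"ay":-0.0254,"az":-0.0817,"grip":0}]'
```

```text
time_s: 0.72
tool_pos: [0.2807, -0.6139, 0.2097]
tool_rot: [0.028, 0.911, 0.408, -0.059]
contact_force: [0.6, -0.8, 1.4]
finger_gap: 1.001
gripper_force: 0.0
```

```bash
python3 -m creep '[{"dx":0.0324,"dy":-0.0175,"dz":-0.0051,"ax":0,"ay":0,"az":0,"grip":0},{"dx":0.0324,"dy":-0.0175,"dz":-0.0051,"ax":0,"ay":0,"az":0,"grip":0},{"dx":0.0324,"dy":-0.0175,"dz":-0.0051,"ax":0,"ay":0,"az":0,"grip":0},{"dx":0.0324,"dy":-0.0175,"dz":-0.0051,"ax":0,"ay":0,"az":0,"grip":0},{"dx":0.0324,"dy":-0.0175,"dz":-0.0051,"ax":0,"ay":0,"az":0,"grip":0},{"dx":0.0324,"dy":-0.0175,"dz":-0.0051,"ax":0,"ay":0,"az":0,"grip":0},{"dx":0.0324,"dy":-0.0175,"dz":-0.0051,"ax":0,"ay":0,"az":0,"grip":0},{"dx":0.0324,"dy":-0.0175,"dz":-0.0051,"ax":0,"ay":0,"az":0,"grip":0},{"dx":0.0324,"dy":-0.0175,"dz":-0.0051,"ax":0,"ay":0,"az":0,"grip":0},{"dx":0.0324,"dy":-0.0175,"dz":-0.0051,"ax":0,"ay":0,"az":0,"grip":0}]'
python3 -m creep '[{"dx":0.0324,"dy":-0.0175,"dz":-0.0051,"ax":0,"ay":0,"az":0,"grip":0},{"dx":0.0324,"dy":-0.0175,"dz":-0.0051,"ax":0,"ay":0,"az":0,"grip":0},{"dx":0.0324,"dy":-0.0175,"dz":-0.0051,"ax":0,"ay":0,"az":0,"grip":0},{"dx":0.0324,"dy":-0.0175,"dz":-0.0051,"ax":0,"ay":0,"az":0,"grip":0},{"dx":0.0324,"dy":-0.0175,"dz":-0.0051,"ax":0,"ay":0,"az":0,"grip":0},{"dx":0.0324,"dy":-0.0175,"dz":-0.0051,"ax":0,"ay":0,"az":0,"grip":0},{"dx":0.0324,"dy":-0.0175,"dz":-0.0051,"ax":0,"ay":0,"az":0,"grip":0},{"dx":0.0324,"dy":-0.0175,"dz":-0.0051,"ax":0,"ay":0,"az":0,"grip":0},{"dx":0,"dy":0,"dz":0,"ax":0,"ay":0,"az":0,"grip":0},{"dx":0,"dy":0,"dz":0,"ax":0,"ay":0,"az":0,"grip":0}]'
python3 - <<'E'
from h import *
goto(RT(a_),E_+a_*(.122+.10-.184))
E
```

```text
time_s: 1.55
tool_pos: [0.3699, -0.2514, 0.2184]
tool_rot: [0.028, 0.912, 0.406, -0.058]
contact_force: [1.3, 0.8, -0.3]
finger_gap: 1.003
gripper_force: 0.0
time_s: 2.38
tool_pos: [0.4415, 0.0372, 0.2249]
tool_rot: [0.028, 0.911, 0.408, -0.058]
contact_force: [-0.3, -0.3, -0.1]
finger_gap: 1.0
gripper_force: 0.0
turn [0.0014 0.0003 0.0042] rows 0.03554814062453755 then shift [ 0.1598 -0.0868 -0.0254]
```

```bash
python3 -m creep '[{"dx":0.02,"dy":-0.0109,"dz":-0.0032,"ax":0,"ay":0,"az":0,"grip":0},{"dx":0.02,"dy":-0.0109,"dz":-0.0032,"ax":0,"ay":0,"az":0,"grip":0},{"dx":0.02,"dy":-0.0109,"dz":-0.0032,"ax":0,"ay":0,"az":0,"grip":0},{"dx":0.02,"dy":-0.0109,"dz":-0.0032,"ax":0,"ay":0,"az":0,"grip":0},{"dx":0.02,"dy":-0.0109,"dz":-0.0032,"ax":0,"ay":0,"az":0,"grip":0},{"dx":0.02,"dy":-0.0109,"dz":-0.0032,"ax":0,"ay":0,"az":0,"grip":0},{"dx":0.02,"dy":-0.0109,"dz":-0.0032,"ax":0,"ay":0,"az":0,"grip":0},{"dx":0.02,"dy":-0.0109,"dz":-0.0032,"ax":0,"ay":0,"az":0,"grip":0},{"dx":0,"dy":0,"dz":0,"ax":0,"ay":0,"az":0,"grip":0},{"dx":0,"dy":0,"dz":0,"ax":0,"ay":0,"az":0,"grip":0}]'
python3 - <<'E'
from h import *
goto(RT(a_),E_+a_*(.122-.184))
s=snap('side'); cv2.imwrite('pics/pre.png',s['img'][150:400,250:570,::-1])
for q in ('side',):
    p,R,o=tool(); print(proj(s,p)-[250,150])
E
```

```text
time_s: 3.22
tool_pos: [0.485, 0.2135, 0.2291]
tool_rot: [0.028, 0.912, 0.406, -0.059]
contact_force: [-0.8, -0.8, -0.5]
finger_gap: 1.0
gripper_force: 0.0
turn [0.001  0.0013 0.    ] rows 0.013052766265645407 then shift [ 0.0015 -0.0012  0.0995]
[138.4847145  104.50129922]
```

View pics/pre.png

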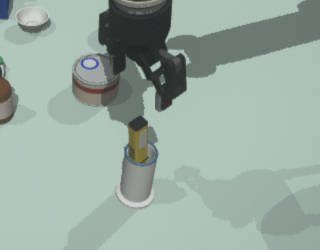

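The open fingers, at (118,60) and (172,90), straddle the line of the handle, whose end is at (138,125). I descend along the handle's axis and close.

```bash
python3 -m creep '[{"dx":0.0015,"dy":-0.0012,"dz":0,"ax":0,"ay":0,"az":0,"grip":0},{"dx":0,"dy":0,"dz":0.0125,"ax":0,"ay":0,"az":0,"grip":0},{"dx":0,"dy":0,"dz":0.0125,"ax":0,"ay":0,"az":0,"grip":0},{"dx":0,"dy":0,"dz":0.0125,"ax":0,"ay":0,"az":0,"grip":0},{"dx":0,"dy":0,"dz":0.0125,"ax":0,"ay":0,"az":0,"grip":0},{"dx":0,"dy":0,"dz":0.0125,"ax":0,"ay":0,"az":0,"grip":0},{"dx":0,"dy":0,"dz":0.0125,"ax":0,"ay":0,"az":0,"grip":0},{"dx":0,"dy":0,"dz":0.0125,"ax":0,"ay":0,"az":0,"grip":0},{"dx":0,"dy":0,"dz":0.0125,"ax":0,"ay":0,"az":0,"grip":0},{"dx":0,"dy":0,"dz":0,"ax":0,"ay":0,"az":0,"grip":0}]' 40
python3 - <<'E'
from h import *
goto(RT(a_),E_+a_*(.122-.184))
E
python3 -m creep '[{"dx":0,"dy":0,"dz":0,"ax":0,"ay":0,"az":0,"grip":0.5},{"dx":0,"dy":0,"dz":0,"ax":0,"ay":0,"az":0,"grip":0.6},{"dx":0,"dy":0,"dz":0,"ax":0,"ay":0,"az":0,"grip":0.7},{"dx":0,"dy":0,"dz":0,"ax":0,"ay":0,"az":0,"grip":0.8},{"dx":0,"dy":0,"dz":0,"ax":0,"ay":0,"az":0,"grip":0.9},{"dx":0,"dy":0,"dz":0,"ax":0,"ay":0,"az":0,"grip":1},{"dx":0,"dy":0,"dz":0,"ax":0,"ay":0,"az":0,"grip":1},{"dx":0,"dy":0,"dz":0,"ax":0,"ay":0,"az":0,"grip":1},{"dx":0,"dy":0,"dz":0,"ax":0,"ay":0,"az":0,"grip":1},{"dx":0,"dy":0,"dz":0,"ax":0,"ay":0,"az":0,"grip":1}]' 40
```

```text
time_s: 4.1
tool_pos: [0.474, 0.2053, 0.1264]
tool_rot: [0.027, 0.911, 0.406, -0.061]
contact_force: [-1.2, -0.1, -0.2]
finger_gap: 1.0
gripper_force: 0.0
turn [-0.0017  0.0055  0.0002] rows 0.04568085740503793 then shift [ 0.0016  0.0017 -0.004 ]
time_s: 4.93
tool_pos: [0.4767, 0.2065, 0.1301]
tool_rot: [0.027, 0.912, 0.406, -0.058]
contact_force: [-0.2, 0.3, 1.7]
finger_gap: 0.229
gripper_force: 44.4
```

Gripped: the opening is 19.5 mm, which matches the 20 mm handle. I draw it out along its axis.

```bash
python3 -m creep '[{"dx":0,"dy":0,"dz":-0.006,"ax":0,"ay":0,"az":0,"grip":1},{"dx":0,"dy":0,"dz":-0.015,"ax":0,"ay":0,"az":0,"grip":1},{"dx":0,"dy":0,"dz":-0.015,"ax":0,"ay":0,"az":0,"grip":1},{"dx":0,"dy":0,"dz":-0.015,"ax":0,"ay":0,"az":0,"grip":1},{"dx":0,"dy":0,"dz":-0.015,"ax":0,"ay":0,"az":0,"grip":1},{"dx":0,"dy":0,"dz":-0.015,"ax":0,"ay":0,"az":0,"grip":1},{"dx":0,"dy":0,"dz":-0.015,"ax":0,"ay":0,"az":0,"grip":1},{"dx":0,"dy":0,"dz":-0.015,"ax":0,"ay":0,"az":0,"grip":1},{"dx":0,"dy":0,"dz":-0.015,"ax":0,"ay":0,"az":0,"grip":1},{"dx":0,"dy":0,"dz":-0.015,"ax":0,"ay":0,"az":0,"grip":1}]' 60
python3 -m creep '[{"dx":0,"dy":0,"dz":-0.01,"ax":0,"ay":0,"az":0,"grip":1},{"dx":0,"dy":0,"dz":0,"ax":0,"ay":0,"az":0,"grip":1},{"dx":0,"dy":0,"dz":0,"ax":0,"ay":0,"az":0,"grip":1},{"dx":0,"dy":0,"dz":0,"ax":0,"ay":0,"az":0,"grip":1},{"dx":0,"dy":0,"dz":0,"ax":0,"ay":0,"az":0,"grip":1}]'
python3 - <<'E'
from h import *
for n in('side','top'):
    s=snap(n); cv2.imwrite(f'pics/up_{n}.png',s['img'][:,:,::-1])
    p,R,o=tool(); tip=p+R.apply([0,0,.122]); print(n,'expected tip',tip.round(4),proj(s,tip).round(1),'tcp px',proj(s,p).round(1))
    W=cloud(s)
    # points within 25mm of the tool axis, below fingers
    d=(W-p); k=R.inv().apply(np.nan_to_num(d,nan=9).reshape(-1,3))
    m=(np.hypot(k[:,0],k[:,1])<.03)&(k[:,2]>.005)&(k[:,2]<.135)
    for z0 in np.arange(.01,.135,.01):
        q=k[m&(abs(k[:,2]-z0)<.005)]
        if len(q): print(' %.3f'%z0,len(q),q.mean(0).round(4),q[:,:2].min(0).round(4),q[:,:2].max(0).round(4))
a=cv2.imread('pics/up_side.png')[130:380,300:500]; b=cv2.imread('pics/up_top.png')[240:440,100:300]
o=np.zeros((500,800,3),np.uint8); o[:500,:400]=cv2.resize(a,None,fx=2,fy=2); o[:400,400:]=cv2.resize(b,None,fx=2,fy=2); cv2.imwrite('pics/up.png',o)
up=RT(np.array([0,0,1.])); goto(up,p)
E
```

```text
time_s: 5.77
tool_pos: [0.488, 0.2202, 0.2703]
tool_rot: [0.027, 0.912, 0.406, -0.059]
contact_force: [0.1, -0.8, -1.5]
finger_gap: 0.225
gripper_force: 60.3
time_s: 6.18
tool_pos: [0.4884, 0.2208, 0.2782]
tool_rot: [0.027, 0.912, 0.406, -0.06]
contact_force: [0.4, 0.2, -0.9]
finger_gap: 0.225
gripper_force: 60.4
side expected tip [0.4779 0.2088 0.1574] [388.7 286.1] tcp px [388.8 232.7]
 0.010 99 [ 0.0055 -0.0071  0.0099] [-0.0102 -0.0116] [0.0137 0.0068]
 0.020 101 [ 0.0053 -0.0068  0.0201] [-0.0111 -0.0119] [0.0136 0.0084]
 0.030 96 [ 0.0053 -0.0061  0.03  ] [-0.0139 -0.0123] [0.014  0.0101]
 0.040 67 [ 0.0043 -0.007   0.0387] [-0.0124 -0.0117] [0.0128 0.0085]
 0.050 13 [ 0.0019 -0.0061  0.0506] [-0.0033 -0.0084] [0.0057 0.0001]
 0.060 11 [ 0.0008 -0.0027  0.0612] [-0.0022 -0.0037] [ 0.0029 -0.0011]
 0.070 18 [ 0.0006 -0.0022  0.0702] [-0.0018 -0.0039] [ 0.0029 -0.0005]
 0.080 15 [ 0.0003 -0.0026  0.0796] [-0.0024 -0.0043] [ 0.0033 -0.0011]
 0.090 16 [ 0.0002 -0.0021  0.0896] [-0.002  -0.0039] [ 0.0019 -0.    ]
 0.100 38 [ 0.0014 -0.0023  0.0992] [-0.0036 -0.0058] [0.0048 0.0037]

[... 298 characters left out ...]
.0094  0.0032  0.0198] [-0.014  -0.0089] [0.0074 0.0098]
 0.030 74 [-0.0086  0.0027  0.03  ] [-0.0141 -0.0104] [0.0121 0.01  ]
 0.040 29 [-0.0089  0.0036  0.038 ] [-0.0135 -0.0087] [0.009  0.0098]
 0.070 8 [-0.0024  0.0002  0.0707] [-0.0035 -0.0019] [-0.0013  0.0027]
 0.080 13 [-0.0024  0.0007  0.0796] [-0.0039 -0.002 ] [0.     0.0026]
 0.090 10 [-0.0018  0.001   0.0906] [-0.0034 -0.0014] [0.0011 0.0026]
 0.100 29 [-0.0025  0.0007  0.0988] [-0.0053 -0.0043] [0.0026 0.0044]
 0.110 15 [-0.0033  0.001   0.109 ] [-0.0051 -0.0043] [0.0006 0.0047]
 0.120 39 [-0.0031  0.001   0.119 ] [-0.007  -0.0069] [0.0045 0.0066]
turn [1.700e-03 1.314e-01 1.000e-04] rows 1.0511956182971263 then shift [0. 0. 0.]
```

View pics/up.png

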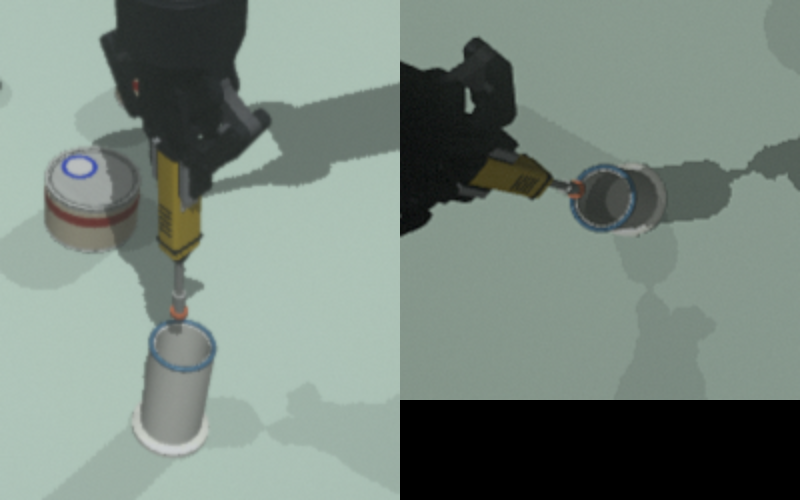

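The thermometer is clear of the jar, which stands in its place. Copper tip is at (178,313) in the left half. The stem lies within about 1 mm of the tool axis and the disc is about 0.122 m beyond the TCP, so I turn upright and head for the spot.

```bash
python3 -m creep '[{"dx":0,"dy":0,"dz":0,"ax":0,"ay":0.0438,"az":0,"grip":1},{"dx":0,"dy":0,"dz":0,"ax":0,"ay":0.0438,"az":0,"grip":1},{"dx":0,"dy":0,"dz":0,"ax":0,"ay":0.0438,"az":0,"grip":1},{"dx":0,"dy":0,"dz":0,"ax":0,"ay":0,"az":0,"grip":1},{"dx":0,"dy":0,"dz":0,"ax":0,"ay":0,"az":0,"grip":1}]'
python3 - <<'E'
from h import *
goto(RT(np.array([0,0,1.])),np.array([.601,-.062,.245]))
E
```

```text
time_s: 6.7
tool_pos: [0.4886, 0.2206, 0.2795]
tool_rot: [0.001, 0.914, 0.407, 0.001]
contact_force: [0.2, 0.1, -1.9]
finger_gap: 0.224
gripper_force: 60.3
turn [ 0.0024 -0.0009 -0.0004] rows 0.02095896170084781 then shift [-0.1348  0.2726  0.0345]
```

```bash
python3 -m creep '[{"dx":-0.0056,"dy":0.0113,"dz":0,"ax":0,"ay":0,"az":0,"grip":1},{"dx":-0.0112,"dy":0.0227,"dz":0.0029,"ax":0,"ay":0,"az":0,"grip":1},{"dx":-0.0112,"dy":0.0227,"dz":0.0029,"ax":0,"ay":0,"az":0,"grip":1},{"dx":-0.0112,"dy":0.0227,"dz":0.0029,"ax":0,"ay":0,"az":0,"grip":1},{"dx":-0.0112,"dy":0.0227,"dz":0.0029,"ax":0,"ay":0,"az":0,"grip":1},{"dx":-0.0112,"dy":0.0227,"dz":0.0029,"ax":0,"ay":0,"az":0,"grip":1},{"dx":-0.0112,"dy":0.0227,"dz":0.0029,"ax":0,"ay":0,"az":0,"grip":1},{"dx":-0.0112,"dy":0.0227,"dz":0.0029,"ax":0,"ay":0,"az":0,"grip":1},{"dx":-0.0112,"dy":0.0227,"dz":0.0029,"ax":0,"ay":0,"az":0,"grip":1},{"dx":-0.0112,"dy":0.0227,"dz":0.0029,"ax":0,"ay":0,"az":0,"grip":1}]'
python3 -m creep '[{"dx":-0.0112,"dy":0.0227,"dz":0.0029,"ax":0,"ay":0,"az":0,"grip":1},{"dx":-0.0112,"dy":0.0227,"dz":0.0029,"ax":0,"ay":0,"az":0,"grip":1},{"dx":-0.0056,"dy":0.0113,"dz":0.0029,"ax":0,"ay":0,"az":0,"grip":1},{"dx":0,"dy":0,"dz":0,"ax":0,"ay":0,"az":0,"grip":1},{"dx":0,"dy":0,"dz":0,"ax":0,"ay":0,"az":0,"grip":1},{"dx":0,"dy":0,"dz":0,"ax":0,"ay":0,"az":0,"grip":1}]'
cat > look.py <<'E'
import sys
from h import *
p,R,o=tool(); print('tcp',p.round(4),'F',np.round(o['contact_force'],2))
L=float(sys.argv[2])
for n in('side','top'):
    s=snap(n); W=cloud(s)
    k=R.inv().apply(np.nan_to_num(W-p,nan=9).reshape(-1,3)); hsv=cv2.cvtColor(s['img'],cv2.COLOR_RGB2HSV).reshape(-1,3)
    m=(np.hypot(k[:,0],k[:,1])<.03)&(k[:,2]>.005)&(k[:,2]<L)
    for a,b in((.06,.09),(.09,L-.006),(L-.006,L)):
        q=k[m&(k[:,2]>=a)&(k[:,2]<b)]; 
        if len(q): print(n,'%.3f-%.3f'%(a,b),len(q),'mid',((q[:,:2].min(0)+q[:,:2].max(0))/2).round(4),'mean',q.mean(0).round(4))
    x=np.argwhere(((hsv[:,0]<14)&(hsv[:,1]>110)&m).reshape(480,640))
    print(n,'copper px',x.mean(0)[::-1].round(1) if len(x) else None)
    w=W.reshape(-1,3); b=(hsv[:,0]>105)&(hsv[:,0]<135)&(hsv[:,1]>90)&(np.hypot(w[:,0]-.601,w[:,1]+.062)<.03)
    px=np.argwhere(b.reshape(480,640))[:,::-1]
    if len(px)>5: e=cv2.fitEllipse(cv2.convexHull(px.astype(np.float32))); print(n,'ring',len(px),np.round(e[0],1),plane(s,*e[0],.06).round(4))
    t=p+R.apply([0,0,.122]); u,v=proj(s,t).astype(int); print(' tip px',u,v)
    cv2.imwrite(f'pics/{n}_{sys.argv[1]}.png',cv2.resize(s['img'][v-50:v+50,u-50:u+50,::-1],None,fx=4,fy=4))
cv2.imwrite(f'pics/{sys.argv[1]}.png',np.hstack([cv2.imread(f'pics/{n}_{sys.argv[1]}.png') for n in('side','top')]))
goto(RT(np.array([0,0,1.])),np.array([.601,-.062,.060+.122]))
E
python3 look.py hover .124
```

```text
time_s: 7.53
tool_pos: [0.579, -0.0042, 0.2533]
tool_rot: [0.001, 0.913, 0.407, 0.001]
contact_force: [-0.0, 0.6, -1.1]
finger_gap: 0.227
gripper_force: 60.3
time_s: 8.03
tool_pos: [0.6015, -0.0602, 0.245]
tool_rot: [0.0, 0.913, 0.407, 0.001]
contact_force: [0.2, -0.0, -1.5]
finger_gap: 0.226
gripper_force: 60.3
tcp [ 0.6015 -0.0602  0.245 ] F [ 0.25 -0.02 -1.45]
side 0.060-0.090 38 mid [ 0.0001 -0.0027] mean [ 0.0008 -0.0024  0.0747]
side 0.090-0.118 57 mid [ 0.0006 -0.0019] mean [ 0.0013 -0.0025  0.1044]
side 0.118-0.124 22 mid [ 0.0004 -0.0014] mean [ 0.0019 -0.0024  0.1203]
side copper px [340.  189.8]
side ring 66 [339.3 212.9] [ 0.6009 -0.0634  0.06  ]
 tip px 339 189
top 0.090-0.118 7 mid [-0.0039 -0.0031] mean [-0.0038 -0.0029  0.1059]
top 0.118-0.124 9 mid [-0.0053 -0.0012] mean [-0.0051 -0.0013  0.1189]
top copper px [352.  249.7]
top ring 31 [356.8 254.2] [ 0.6023 -0.0771  0.06  ]
 tip px 350 248
turn [ 0.0023 -0.0023  0.0015] rows 0.028853710875814138 then shift [-0.002   0.001   0.0635]
```

View pics/hover.png

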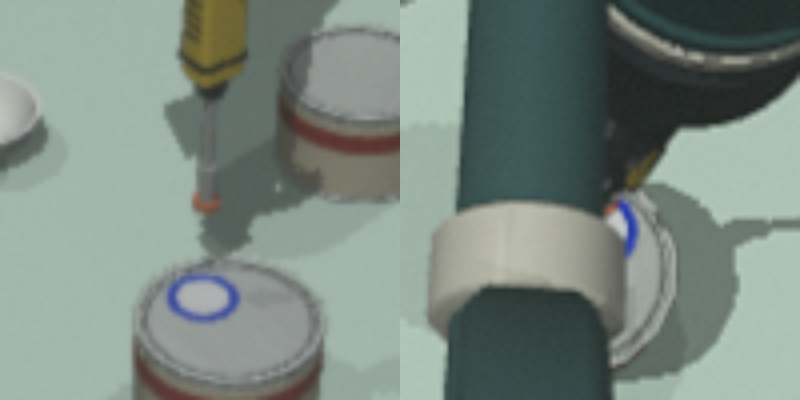

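The side view has the disc at (205,205), in line above the ring at (203,298). The top view is mostly hidden by the arm. I correct by 2–3 mm and descend to 10 mm above the lid.

```bash
python3 -m creep '[{"dx":-0.0024,"dy":0.0015,"dz":0.006,"ax":0.002,"ay":-0.002,"az":0,"grip":1},{"dx":0,"dy":0,"dz":0.0095,"ax":0,"ay":0,"az":0,"grip":1},{"dx":0,"dy":0,"dz":0.0095,"ax":0,"ay":0,"az":0,"grip":1},{"dx":0,"dy":0,"dz":0.0095,"ax":0,"ay":0,"az":0,"grip":1},{"dx":0,"dy":0,"dz":0.0095,"ax":0,"ay":0,"az":0,"grip":1},{"dx":0,"dy":0,"dz":0.0095,"ax":0,"ay":0,"az":0,"grip":1},{"dx":0,"dy":0,"dz":0,"ax":0,"ay":0,"az":0,"grip":1},{"dx":0,"dy":0,"dz":0,"ax":0,"ay":0,"az":0,"grip":1},{"dx":0,"dy":0,"dz":0,"ax":0,"ay":0,"az":0,"grip":1}]'
python3 look.py near .124
```

```text
time_s: 8.88
tool_pos: [0.6016, -0.0638, 0.1919]
tool_rot: [0.0, 0.913, 0.407, 0.0]
contact_force: [0.0, 0.4, -0.9]
finger_gap: 0.228
gripper_force: 60.3
tcp [ 0.6016 -0.0638  0.1919] F [ 0.   0.4 -0.9]
side 0.060-0.090 37 mid [-0.0005 -0.0009] mean [ 0.0009 -0.0014  0.0759]
side 0.090-0.118 51 mid [ 0.0013 -0.002 ] mean [ 0.0014 -0.003   0.1049]
side 0.118-0.124 16 mid [ 0.0008 -0.0035] mean [ 0.0019 -0.004   0.1198]
side copper px [339.7 209.3]
side ring 58 [339.3 213. ] [ 0.6007 -0.0632  0.06  ]
 tip px 339 209
top 0.090-0.118 6 mid [-0.0053 -0.0008] mean [-0.0054 -0.0013  0.1141]
top 0.118-0.124 4 mid [-0.0042 -0.002 ] mean [-0.0042 -0.002   0.1195]
top copper px [351.7 255.7]
top ring 31 [356.5 257.4] [ 0.5964 -0.0758  0.06  ]
 tip px 350 254
turn [ 0.0018 -0.0009  0.0002] rows 0.016348482458009073 then shift [ 0.0007 -0.0019  0.0107]
```

View pics/near.png

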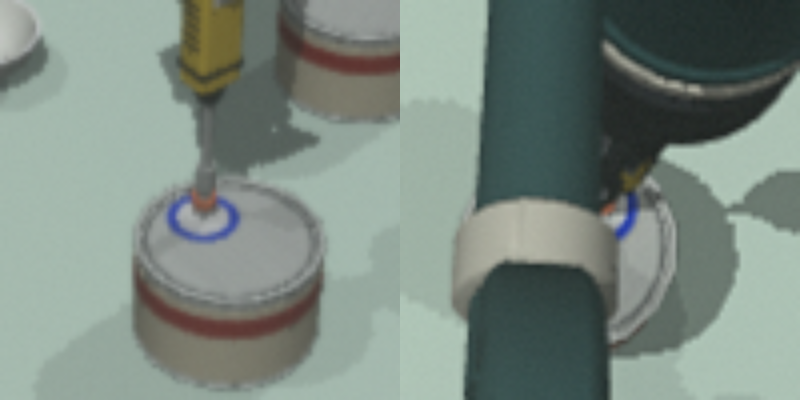

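The disc hangs just above the ring's centre: (205,200) against the ring at (203,217) in the side half. I descend in small steps while watching the force.

```bash
python3 -m creep '[{"dx":0.0003,"dy":-0.001,"dz":0.003,"ax":0,"ay":0,"az":0,"grip":1},{"dx":0,"dy":0,"dz":0.003,"ax":0,"ay":0,"az":0,"grip":1},{"dx":0,"dy":0,"dz":0.001,"ax":0,"ay":0,"az":0,"grip":1},{"dx":0,"dy":0,"dz":0,"ax":0,"ay":0,"az":0,"grip":1},{"dx":0,"dy":0,"dz":0,"ax":0,"ay":0,"az":0,"grip":1}]'
python3 -m creep '[{"dx":0,"dy":0,"dz":0.0015,"ax":0,"ay":0,"az":0,"grip":1},{"dx":0,"dy":0,"dz":0,"ax":0,"ay":0,"az":0,"grip":1},{"dx":0,"dy":0,"dz":0,"ax":0,"ay":0,"az":0,"grip":1}]'
python3 -m creep '[{"dx":0,"dy":0,"dz":0.0015,"ax":0,"ay":0,"az":0,"grip":1},{"dx":0,"dy":0,"dz":0,"ax":0,"ay":0,"az":0,"grip":1},{"dx":0,"dy":0,"dz":0,"ax":0,"ay":0,"az":0,"grip":1}]'
python3 -m creep '[{"dx":0,"dy":0,"dz":0.0015,"ax":0,"ay":0,"az":0,"grip":1},{"dx":0,"dy":0,"dz":0,"ax":0,"ay":0,"az":0,"grip":1},{"dx":0,"dy":0,"dz":0,"ax":0,"ay":0,"az":0,"grip":1}]'
```

```text
time_s: 9.4
tool_pos: [0.6007, -0.0628, 0.1846]
tool_rot: [0.0, 0.913, 0.407, 0.0]
contact_force: [0.2, 0.6, -1.0]
finger_gap: 0.23
gripper_force: 60.3
time_s: 9.65
tool_pos: [0.6008, -0.0628, 0.1832]
tool_rot: [0.0, 0.913, 0.407, 0.0]
contact_force: [-0.6, -0.8, -0.9]
finger_gap: 0.226
gripper_force: 60.3
time_s: 9.9
tool_pos: [0.601, -0.0628, 0.1821]
tool_rot: [0.0, 0.913, 0.407, 0.0]
contact_force: [-0.3, -0.0, -0.1]
finger_gap: 0.226
gripper_force: 60.5
time_s: 10.15
tool_pos: [0.6011, -0.0629, 0.1807]
tool_rot: [0.0, 0.913, 0.407, 0.0]
contact_force: [-0.1, 0.1, 1.3]
finger_gap: 0.23
gripper_force: 60.6
```

```bash
python3 -m creep '[{"dx":0,"dy":0,"dz":0.001,"ax":0,"ay":0,"az":0,"grip":1},{"dx":0,"dy":0,"dz":0.001,"ax":0,"ay":0,"az":0,"grip":1},{"dx":0,"dy":0,"dz":0.0006,"ax":0,"ay":0,"az":0,"grip":1},{"dx":0,"dy":0,"dz":0,"ax":0,"ay":0,"az":0,"grip":1},{"dx":0,"dy":0,"dz":0,"ax":0,"ay":0,"az":0,"grip":1},{"dx":0,"dy":0,"dz":0,"ax":0,"ay":0,"az":0,"grip":1}]'
python3 -m creep '[{"dx":0,"dy":0,"dz":0,"ax":0,"ay":0,"az":0,"grip":1},{"dx":0,"dy":0,"dz":0,"ax":0,"ay":0,"az":0,"grip":1},{"dx":0,"dy":0,"dz":0,"ax":0,"ay":0,"az":0,"grip":1}]'
python3 look.py press .118
```

```text
time_s: 10.65
tool_pos: [0.6011, -0.0629, 0.178]
tool_rot: [0.0, 0.913, 0.407, 0.0]
contact_force: [0.1, 0.0, 2.1]
finger_gap: 0.224
gripper_force: 60.8
time_s: 10.9
tool_pos: [0.601, -0.0629, 0.1779]
tool_rot: [0.0, 0.913, 0.407, 0.0]
contact_force: [0.2, -0.7, 2.6]
finger_gap: 0.227
gripper_force: 60.8
tcp [ 0.601  -0.0629  0.1779] F [ 0.2  -0.69  2.63]
side 0.060-0.090 32 mid [ 0.0008 -0.0013] mean [ 0.0008 -0.0014  0.0744]
side 0.090-0.112 40 mid [-0.002   0.0068] mean [ 0.0005 -0.0021  0.101 ]
side 0.112-0.118 209 mid [-0.0001 -0.0015] mean [ 0.0019 -0.0009  0.1166]
side copper px [339.5 213. ]
side ring 61 [339.3 212.9] [ 0.6009 -0.0634  0.06  ]
 tip px 339 214
top 0.090-0.112 1 mid [-0.0047 -0.0022] mean [-0.0047 -0.0022  0.1094]
top 0.112-0.118 119 mid [-0.0166  0.0023] mean [-0.017   0.0025  0.1167]
top copper px [351. 257.]
top ring 36 [355.  258.8] [ 0.5939 -0.0729  0.06  ]
 tip px 349 255
turn [ 0.0011 -0.0003  0.0003] rows 0.00919031189619793 then shift [ 0.0006 -0.0006 -0.0041]
```

View pics/press.png

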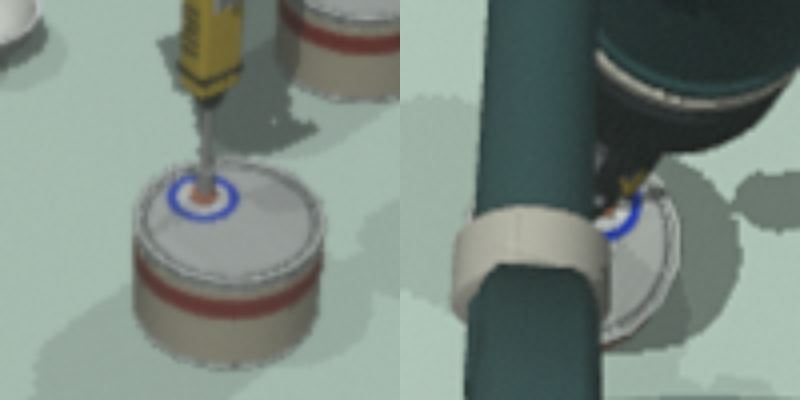

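The side half shows the disc at (204,196), centred in the ring at (203,198), with the stem upright. The push is about 3.8 N, roughly half the travel. I hold for 2.5 s, then hand in if it stays steady.

```bash
Z='' ; python3 -m creep '[{"dx":0,"dy":0,"dz":0,"ax":0,"ay":0,"az":0,"grip":1},{"dx":0,"dy":0,"dz":0,"ax":0,"ay":0,"az":0,"grip":1},{"dx":0,"dy":0,"dz":0,"ax":0,"ay":0,"az":0,"grip":1},{"dx":0,"dy":0,"dz":0,"ax":0,"ay":0,"az":0,"grip":1},{"dx":0,"dy":0,"dz":0,"ax":0,"ay":0,"az":0,"grip":1},{"dx":0,"dy":0,"dz":0,"ax":0,"ay":0,"az":0,"grip":1},{"dx":0,"dy":0,"dz":0,"ax":0,"ay":0,"az":0,"grip":1},{"dx":0,"dy":0,"dz":0,"ax":0,"ay":0,"az":0,"grip":1},{"dx":0,"dy":0,"dz":0,"ax":0,"ay":0,"az":0,"grip":1},{"dx":0,"dy":0,"dz":0,"ax":0,"ay":0,"az":0,"grip":1}]'
python3 -m creep '[{"dx":0,"dy":0,"dz":0,"ax":0,"ay":0,"az":0,"grip":1},{"dx":0,"dy":0,"dz":0,"ax":0,"ay":0,"az":0,"grip":1},{"dx":0,"dy":0,"dz":0,"ax":0,"ay":0,"az":0,"grip":1},{"dx":0,"dy":0,"dz":0,"ax":0,"ay":0,"az":0,"grip":1},{"dx":0,"dy":0,"dz":0,"ax":0,"ay":0,"az":0,"grip":1},{"dx":0,"dy":0,"dz":0,"ax":0,"ay":0,"az":0,"grip":1},{"dx":0,"dy":0,"dz":0,"ax":0,"ay":0,"az":0,"grip":1},{"dx":0,"dy":0,"dz":0,"ax":0,"ay":0,"az":0,"grip":1},{"dx":0,"dy":0,"dz":0,"ax":0,"ay":0,"az":0,"grip":1},{"dx":0,"dy":0,"dz":0,"ax":0,"ay":0,"az":0,"grip":1}]'
python3 -m creep '[{"dx":0,"dy":0,"dz":0,"ax":0,"ay":0,"az":0,"grip":1},{"dx":0,"dy":0,"dz":0,"ax":0,"ay":0,"az":0,"grip":1},{"dx":0,"dy":0,"dz":0,"ax":0,"ay":0,"az":0,"grip":1},{"dx":0,"dy":0,"dz":0,"ax":0,"ay":0,"az":0,"grip":1},{"dx":0,"dy":0,"dz":0,"ax":0,"ay":0,"az":0,"grip":1},{"dx":0,"dy":0,"dz":0,"ax":0,"ay":0,"az":0,"grip":1},{"dx":0,"dy":0,"dz":0,"ax":0,"ay":0,"az":0,"grip":1},{"dx":0,"dy":0,"dz":0,"ax":0,"ay":0,"az":0,"grip":1},{"dx":0,"dy":0,"dz":0,"ax":0,"ay":0,"az":0,"grip":1},{"dx":0,"dy":0,"dz":0,"ax":0,"ay":0,"az":0,"grip":1}]'
```

```text
time_s: 11.83
tool_pos: [0.6009, -0.0629, 0.1778]
tool_rot: [0.0, 0.913, 0.407, 0.0]
contact_force: [2.6, -0.1, 3.0]
finger_gap: 0.228
gripper_force: 60.7
time_s: 12.67
tool_pos: [0.6009, -0.0628, 0.1777]
tool_rot: [0.0, 0.913, 0.407, 0.0]
contact_force: [2.0, -0.8, 3.3]
finger_gap: 0.226
gripper_force: 60.7
time_s: 13.5
tool_pos: [0.6009, -0.0628, 0.1777]
tool_rot: [0.0, 0.913, 0.407, 0.0]
contact_force: [2.4, -1.2, 3.6]
finger_gap: 0.224
gripper_force: 60.7
```

The force has crept: x is up to 2.4 N and z is still rising. I look before handing in.

```bash
python3 look.py hold .118; python3 -c "
from h import *
for i in range(4): s=snap('side'); o=robot.get_obs(); print(o['time_s'],o['contact_force'].round(2),o['moment'].round(3),o['tool_pos'].round(4),o['joint_efforts'].round(2))
cv2.imwrite('pics/hold_full.png',s['img'][:,:,::-1])"
```

```text
tcp [ 0.6009 -0.0628  0.1777] F [ 2.42 -1.16  3.61]
side 0.060-0.090 34 mid [ 0.0007 -0.0011] mean [ 0.0015 -0.0018  0.0748]
side 0.090-0.112 37 mid [ 0.0011 -0.0021] mean [ 0.0016 -0.003   0.1008]
side 0.112-0.118 218 mid [-0.0007 -0.0014] mean [ 0.0011 -0.0007  0.1166]
side copper px [339.5 213. ]
side ring 61 [339.4 213. ] [ 0.6006 -0.063   0.06  ]
 tip px 339 214
top 0.090-0.112 1 mid [-0.0047 -0.0024] mean [-0.0047 -0.0024  0.1074]
top 0.112-0.118 114 mid [-0.0169  0.0025] mean [-0.0172  0.0011  0.1167]
top copper px [351.  257.5]
top ring 37 [354.5 258.9] [ 0.5939 -0.072   0.06  ]
 tip px 349 255
turn [ 0.0006 -0.0001  0.0002] rows 0.005590966978367797 then shift [ 0.0007 -0.0004 -0.0043]
13.65 [2.42 0.15 2.9 ] [-0.239 -0.688 -0.042] [ 0.6008 -0.0628  0.1777] [  0.36 -42.19 -32.7    0.22   1.06  -0.  ]
13.7 [ 1.99 -1.22  2.38] [-0.209 -0.626 -0.045] [ 0.6009 -0.0628  0.1777] [  0.36 -42.19 -32.7    0.22   1.06  -0.  ]
13.75 [ 2.3 -0.3  2.8] [-0.264 -0.698 -0.004] [ 0.6008 -0.0628  0.1777] [  0.36 -42.19 -32.69   0.22   1.07  -0.  ]
13.8 [ 2.19 -0.56  2.66] [-0.225 -0.674  0.011] [ 0.6009 -0.0628  0.1778] [  0.36 -42.18 -32.68   0.22   1.07  -0.  ]
```

View pics/hold.png

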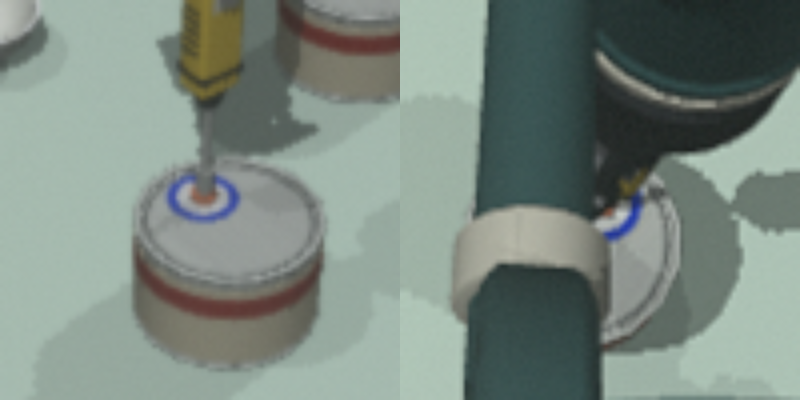

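View pics/hold_full.png

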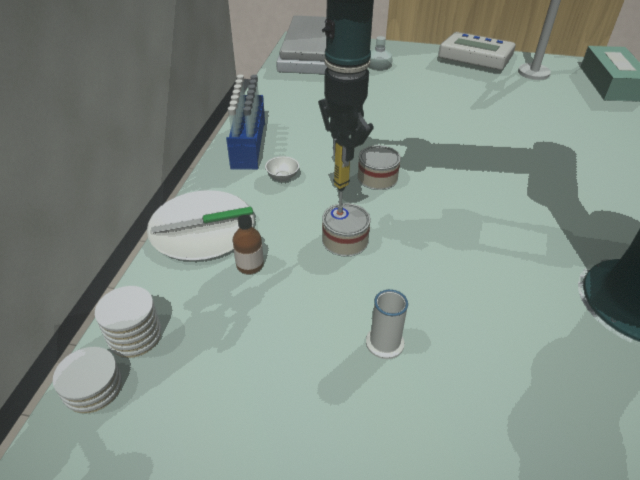

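Nothing has shifted: the disc is still at the ring's centre (339.5,213) against (339.4,213), and the jar and tins stand where they were. The pose is constant to 0.2 mm. One more short hold, then I hand in.

```bash
python3 -m creep '[{"dx":0,"dy":0,"dz":0,"ax":0,"ay":0,"az":0,"grip":1},{"dx":0,"dy":0,"dz":0,"ax":0,"ay":0,"az":0,"grip":1},{"dx":0,"dy":0,"dz":0,"ax":0,"ay":0,"az":0,"grip":1},{"dx":0,"dy":0,"dz":0,"ax":0,"ay":0,"az":0,"grip":1},{"dx":0,"dy":0,"dz":0,"ax":0,"ay":0,"az":0,"grip":1},{"dx":0,"dy":0,"dz":0,"ax":0,"ay":0,"az":0,"grip":1},{"dx":0,"dy":0,"dz":0,"ax":0,"ay":0,"az":0,"grip":1},{"dx":0,"dy":0,"dz":0,"ax":0,"ay":0,"az":0,"grip":1},{"dx":0,"dy":0,"dz":0,"ax":0,"ay":0,"az":0,"grip":1},{"dx":0,"dy":0,"dz":0,"ax":0,"ay":0,"az":0,"grip":1}]' && python3 -c "
from station import robot
print(robot.sign_off())"
```

```text
time_s: 14.63
tool_pos: [0.6008, -0.0628, 0.1777]
tool_rot: [0.0, 0.913, 0.407, 0.0]
contact_force: [2.7, 0.3, 2.5]
finger_gap: 0.229
gripper_force: 60.7
the job is handed in; nothing more can be done
None
```

I handed the job in (no verdict came back) with the thermometer still gripped upright, its disc centred in the blue ring and pressed about 4 mm (about 4 N), held steady for about 4 s with the jar and tins unmoved; an unexplained sideways load of about 2.4 N built up at the wrist during the hold.

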